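# Strip a loose-bottomed mould and lay its base on the cleaning rest

### The arm

A 6-joint arm with a two-finger parallel gripper is mounted at the origin on a cart in front of the work surface, level with it; the furniture and walls round the work are solid. World frame = base frame: x ahead of the robot, y to its left, z up, the work surface at z = 0. Lengths are in m, angles in degrees, forces in N, time in s.
With the tool pointing down it reaches from about 0.375 to 0.825 m from the base axis. Payload 5.5 kg.
Tool frame: the origin (TCP) lies at the very end of the fingers, on their centre line; the grasp point (between the pads) lies 19 mm behind it; z points along the fingers, y is the direction in which the jaws open and shut (so a half turn about z gives the same grasp; the last joint's range is limited). The gripper opens to 85 mm and grips with 20 to 120 N. Pads are 22 mm wide; open, the fingers measure 114 mm over their backs; the gripper's body (76 mm by 85 mm) begins 54 mm behind the grasp point. The pads swing forward as they close: fully open they stand 13 mm farther back than shut.
Start: joints at [77.177, 17.962, -2.699, 69.339, 0, 90], TCP at [0.133, 0.585, 0.231] pointing down, gripper open.
Joint ranges: [-152.73, 152.73], [-39.44, 99.34], [-58.76, 71.6], [-118.89, 123.64], [-81.53, 83.1], [-180, 180]. Speed limits (degrees/s): [136.94, 136.94, 172.46, 180, 180, 180].

### API

Orientations are given as [roll, pitch, yaw] about the fixed x, y, z axes, in that order (R = Rz(yaw) Ry(pitch) Rx(roll)).
In Python, from cell import ctrl gives the robot as it stands.
- The arm moves only by the tool play_rows, never from a script. Its arguments are lists of equal length, an entry for each row: "slide": the shift along the tool's x, y, z in cm, a list of three; "turn": the turn about the tool's z in rad; "fingers": the opening in per cent of the stroke, from 0 (shut) to 100 (fully open). In form: {"slide": [[x, y, z], ...], "turn": [turn, ...], "fingers": [fingers, ...]}. A call has exactly 10 rows; each row shifts and turns the pose as measured when the row begins, along the tool's axes as they then stand; what a row does not reach is not made up. A row lasts 1/10 s, in which the tool goes at most 50 mm and 8.59 degrees, less where a joint would pass 70% of its speed; a pose out of reach is approached as far as the arm can. A call with a gripper value outside its range is refused whole. The fingers move at their own pace and stop on an object; "force" is the grip in N (left out, the last holds). Time passes only in rows, so rows that do not move let the fingers close, or fill a call up. It gives the time, the measured TCP pose, the force and the opening at its end, in the units of the state.
- ctrl.observe(): the state, without advancing time (a new reading comes with each control period).
- ctrl.read_camera(name): name is "scene" or "top"; returns a dict with "frame" (384x512x3 uint8, red, green, blue), "camera_matrix" (3x3 intrinsics, pixels), "rvec" (rotation vector, rad) and "tvec" (3), from world to camera coordinates, as OpenCV has them. Camera axes: x right, y down, z forward; pixel columns grow to the right and rows downward; lengths in m; the calibration is good to about 2 mm. A picture is of the moment at which its call begins. There is no depth.
- ctrl.job_done(): hands the job in, once; it reports no verdict.
The state is a dict: "time_s": time; "joint_positions": joint angles; "dq": joint speeds; "effort": joint torques, N m; "tool_pos": TCP position; "tool_rot": TCP orientation; "force": force on the tool from outside, world axes, zero at the start; "wrist_torque": the same for the moment, N m; "grip_width": finger opening in m.
Only numpy, scipy, OpenCV 4.12 (cv2) and the standard library are available. Lean on these libraries where they do the work, as an engineer would, in place of code of your own. Each camera call takes 0.05 s, during which the arm holds its last target.

### The job

Lower the blue mould squarely over the white stripping block, so that the block pushes the loose copper base up through the frame, until the frame stands fully down on the block's steel foot. Then lift the copper base off the block from above and set it down, not dropped, on the wooden cleaning rest, ribs up, lying squarely across the middle of both rails. Leave the frame down around the block, and do not disturb the other things on the bench.

Things in the scene. Friction and masses are not known exactly. Their poses are not given: they have to be found in the camera images.
- mould_frame: Blue oblong mould frame, loose, 0.40 kg: 134 mm long (own x), 64 wide (own y), 34 high, open at top and bottom, walls 5 mm; a lip 5 mm high runs round inside its foot and leaves an opening of 112 x 42 mm. It starts upright on the bench with the base lying loose in it. Origin: centre of its underside; z up. Both ends are alike.
- mould_base: Loose copper base, 0.28 kg: plate 121 mm long (own x), 51.5 wide (own y), 10 thick, three cross ribs 32 mm long, 2 mm proud on top. It starts lying on the frame's lip with about 1.2 mm play all round, its plate's top 19 mm below the frame's rim, so it cannot be gripped there. Origin: centre of its underside; z up. Both ends are alike.
- strip_block: Stripping block, fixed: dark steel foot 150 mm (own x) by 84 (own y), 5 thick; on its middle a white block 90 mm (own x) by 30 (own y), flat top 60 mm above the bench. Origin: centre of the foot's underside, on the bench; z up. The mould goes over it with its long side along own x. With the frame down on the foot, its rim is 39 mm above the bench, 21 mm below the base on the block.
- cleaning_rest: Wooden cleaning rest, fixed: board 124 mm (own x) by 100 (own y), 8 thick, with two rails along own y, each 12 mm wide and 100 long, centred at own x = -40 and +40 mm, tops 40 mm above the bench. The base belongs with its long side along own x, bridging the 68 mm gap between the rails. Origin: centre of the board's underside, on the bench; z up.
- brass_weight: Bystander, loose: brass weight with a knob, 44 mm across and 55 mm. Origin: centre of its underside. Not to be disturbed.
- c_clamp: Bystander, loose: red C-clamp lying flat, 128x87x18 mm. Origin: centre of its underside. Not to be disturbed.
- marker: Bystander, loose: red and white marker pen lying flat, 17x135x16 mm. Origin: centre of its underside. Not to be disturbed.
Not all that is in view belongs to the job. There is more than one size of the mould_base; the job needs the larger. Of the things that look like the mould_frame, the larger one is meant.

How it is judged (in metres and radians):
On the way:
1. the frame is down on the foot around the block, and the base stands pushed up on top of the block, clear above the frame (x of mould_frame in the frame of strip_block between -0.022 and 0.022 m and y of mould_frame in the frame of strip_block between -0.018 and 0.018 m and z of mould_frame in the frame of strip_block below 0.009 m and angle between mould_frame's own z axis and vertical below 0.08 rad and z of mould_base in the frame of strip_block between 0.057 and 0.066 m and horizontal distance between mould_base and strip_block below 0.03 m and angle between mould_base's own z axis and vertical below 0.1 rad), for 0.2 s.
At the end, for the whole second after the job is handed in: Base released, still, level, ribs up on both rails: centre within 20 mm (rest x) and 25 mm (rest y), long side within 0.22 rad of rest x, underside 37 to 44 mm above bench. Frame released, upright, around the block: within 22 mm (x) and 18 mm (y), underside under 9 mm above the bench (x of mould_frame in the frame of strip_block between -0.022 and 0.022 m and y of mould_frame in the frame of strip_block between -0.018 and 0.018 m and z of mould_frame in the frame of strip_block below 0.009 m and angle between mould_frame's own z axis and vertical below 0.08 rad and x of mould_base in the frame of cleaning_rest between -0.02 and 0.02 m and y of mould_base in the frame of cleaning_rest between -0.025 and 0.025 m and z of mould_base in the frame of cleaning_rest between 0.037 and 0.044 m and angle between mould_base's own z axis and vertical below 0.06 rad and angle between the x axis of mould_base and the x axis of cleaning_rest, either way round below 0.22 rad and linear speed of each of mould_base, mould_frame below 0.02 m/s and contact force between the fingers and mould_base below 0.05 N and contact force between the fingers and mould_frame below 0.05 N); the robot touches nothing.
It fails at once if a bystander is moved more than 30 mm (distance of any of brass_weight, c_clamp, marker from where it was at the start of the episode above 0.03 m).
It fails at once if the base, out of its frame, is let go more than 20 mm above the rails (dropped onto the rest) (horizontal distance between mould_base and cleaning_rest below 0.08 m and z of mould_base in the frame of cleaning_rest above 0.06 m and distance between mould_base and mould_frame above 0.08 m and contact force between the fingers and mould_base below 0.01 N).
It also fails if it takes over 59 s, if anything falls off the work surface, if the arm or the gripper's body presses on something with over 40 N, if the wrist force passes 120 N, or if a joint passes its speed limit or range.

## Working session

There is one attempt and no reset: what is moved stays moved. The work goes in short steps, Python scripts to look and compute and a tool call to move; the robot and the scene stay as the last step left them, time stands still between calls to the robot, and variables do not carry over. Pictures are saved under pics/ and viewed, and the job is handed in when it is done.

Besides the shell and the picture viewer there is one more tool, called after "Emit:" as a command line: name --pt "numbers of a row" for each row, then --argument value for the rest. play_rows: Moves the arm, as the interface text tells. Its arguments: {"type":"object","properties":{"slide":{"type":"array"},"turn":{"type":"array"},"fingers":{"type":"array"},"force":{"type":"number"}},"required":["slide","turn","fingers"]}

```bash
ls; mkdir -p pics
cat > h.py <<'E'
import numpy as np, cv2
from cell import ctrl
def cam(n):
    c=ctrl.read_camera(n); R=cv2.Rodrigues(np.array(c['rvec'],float))[0]
    return c['frame'],np.array(c['camera_matrix'],float),R,np.array(c['tvec'],float).ravel()
def ray(px,C,z):
    f,K,R,t=C
    px=np.atleast_2d(np.array(px,float))
    d=np.c_[px,np.ones(len(px))]@np.linalg.inv(K).T@R
    o=-R.T@t
    s=(z-o[2])/d[:,2]
    return o+d*s[:,None]
def proj(P,C):
    f,K,R,t=C
    p=(np.atleast_2d(P)@R.T+t)@K.T
    return p[:,:2]/p[:,2:]
def save(C,n): cv2.imwrite('pics/'+n+'.png',C[0][:,:,::-1])
E
python3 - <<'E'
from h import *
for n in('scene','top'):
    C=cam(n); save(C,n+'0'); np.save(n+'.npy',np.array(C,dtype=object),allow_pickle=True)
    print(n,-C[2].T@C[3])
print(ctrl.observe())
E
```

```text
pics
scene [ 0.09871051 -0.46695304  0.73162838]
top [0.40027792 0.12121393 0.92914698]
{'time_s': 0.1, 'joint_positions': array([ 7.71783037e+01,  1.79997751e+01, -2.74803764e+00,  6.93395457e+01,
       -1.13434314e-03,  9.00006869e+01]), 'dq': array([-0.04885004, -0.07241932,  0.01940126,  0.13174915, -0.02120965,
       -0.01909687]), 'effort': array([ 2.96638445e-04, -5.40765560e+01,  3.40541196e+01,  1.11238394e-02,
        6.06398771e-05,  3.81663469e-06]), 'tool_pos': array([0.13304313, 0.5845373 , 0.23052812]), 'tool_rot': array([-1.79912642e+02,  1.13538913e-03,  1.67177619e+02]), 'force': array([-0.91237682, -0.68406036, -0.74096542]), 'wrist_torque': array([-0.00381149,  0.07098381,  0.00052834]), 'grip_width': 0.08568944996285731}
```

View pics/scene0.png

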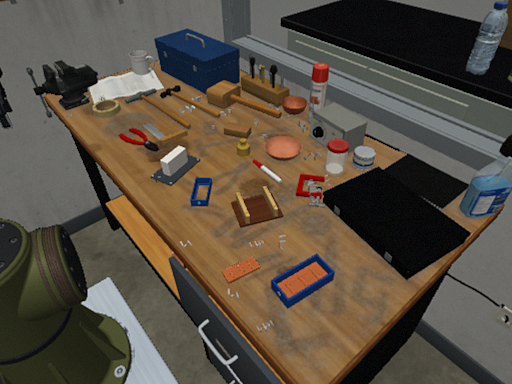

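View pics/top0.png

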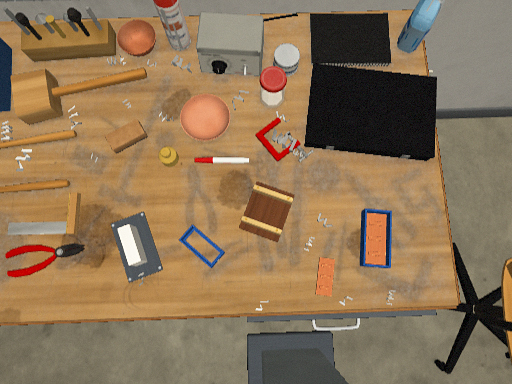

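```bash
cat > m.py <<'E'
from h import *
def comp(mask,near):
    n,l,s,c=cv2.connectedComponentsWithStats(mask.astype(np.uint8))
    ids=[i for i in range(1,n) if s[i,4]>15]
    i=min(ids,key=lambda i:np.hypot(*(c[i]-near)))
    return (l==i).astype(np.uint8)
def hullpts(m):
    k,_=cv2.findContours(cv2.resize(m,None,fx=4,fy=4,interpolation=cv2.INTER_NEAREST),0,1)
    c=cv2.convexHull(max(k,key=cv2.contourArea))[:,0].astype(float)
    return (c+0.5)/4-0.5
def box(m,C,zt,zb):
    h=hullpts(m); T=ray(h,C,zt)[:,:2]; B=ray(h,C,zb)[:,:2]
    (c,s,a)=cv2.minAreaRect((T*1000).astype(np.float32))
    a=np.radians(a); 
    if s[0]<s[1]: a+=np.pi/2
    o=(-C[2].T@C[3])[:2]; cen=np.array(c)/1000
    out=np.zeros(2);dim=[]
    for ax in (np.array([np.cos(a),np.sin(a)]),np.array([-np.sin(a),np.cos(a)])):
        s=np.sign((cen-o)@ax)
        far=max(T@ax*s); near=min(B@ax*s)
        out+=ax*s*(far+near)/2; dim.append(far-near)
    a=np.degrees(a); a=(a+90)%180-90
    return out.round(4),round(a,2),np.round(dim,4)
E
python3 - <<'E'
from m import *
C=tuple(np.load('top.npy',allow_pickle=True))
C=(C[0],)+tuple(np.array(x,float) for x in C[1:])
f=C[0]; print(C[1][0,0])
hsv=cv2.cvtColor(f,cv2.COLOR_RGB2HSV); H,S,V=cv2.split(hsv)
blue=(H>100)&(H<125)&(S>130)&(V>50)
m=comp(blue,(376,238)); print('frame',box(m,C,.034,0))
cop=(H<12)&(S>120)&(V>150)
m=comp(cop,(376,238)); print('base in frame',box(m,C,.015,.015))
w=(S<40)&(V>200); m=comp(w,(131,246)); print('block top pix',m.sum(),box(m,C,.06,.06))
w=(S<40)&(V>100); 
d=(f.max(2)<115)&(S<90)
for (x,y) in[(120,220),(136,240),(150,270),(267,212),(248,195),(205,246)]: print((x,y),f[y,x],hsv[y,x])
big=[]
for (x,y) in[(136,246),(267,212),(376,238)]:
    big.append(cv2.resize(f[y-45:y+45,x-40:x+40],None,fx=3.2,fy=5.0 if 0 else 3.2,interpolation=cv2.INTER_CUBIC))
cv2.imwrite('pics/crop0.png',np.hstack(big)[:,:,::-1])
E
```

```text
385.60927023103466
frame (array([ 0.4803, -0.1581]), np.float64(-7.22), array([0.1328, 0.0635]))
base in frame (array([ 0.4803, -0.1594]), np.float64(-7.19), array([0.1224, 0.0489]))
block top pix 518 (array([0.4829, 0.4095]), np.float64(19.3), array([0.0923, 0.0308]))
(120, 220) [87 85 81] [20 18 87]
(136, 240) [136 133 121] [ 24  28 136]
(150, 270) [76 82 86] [102  30  86]
(267, 212) [119  69  36] [ 12 178 119]
(248, 195) [126  96  65] [ 15 123 126]
(205, 246) [182 143  94] [ 17 123 182]
```

View pics/crop0.png

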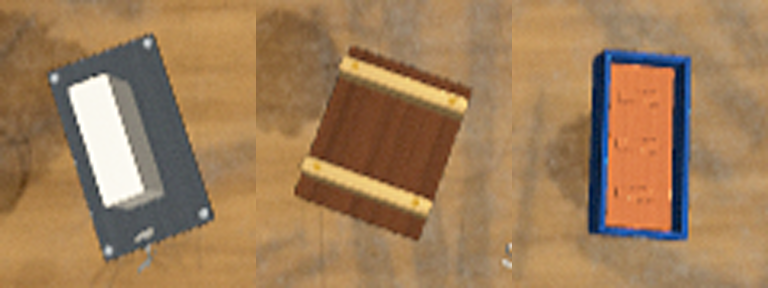

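Run:
```python
from m import *
for n,pb,pr,pf in(('top',(131,246),[(276,190),(258,230)],(376,238)),('scene',(174,156),[(242,208),(270,200)],(303,279))):
    C=tuple(np.load(n+'.npy',allow_pickle=True))
    C=(C[0],)+tuple(np.array(x,float) for x in C[1:])
    f=C[0]
    hsv=cv2.cvtColor(f,cv2.COLOR_RGB2HSV); H,S,V=cv2.split(hsv)
    d=(S<75)&(f.max(2)<112)&(f.max(2)>40)
    r=(H>14)&(H<30)&(V>175)&(S>70)&(S<150)
    if n=='top':
        y0,x0=np.mgrid[:384,:512]
        d=((S<110)&(H>22)&(V<130)|(S<40))
        mm=np.zeros_like(d);mm[205:285,105:167]=d[205:285,105:167]
        m=comp(mm,(136,246)); print('foot',m.sum(),box(m,C,.005,0))
    # rails via bright thresholds within roi
    x0,y0,x1,y1=(238,178,296,245) if n=='top' else (228,180,288,228)
    R=np.zeros_like(d);R[y0:y1,x0:x1]=(V>195)[y0:y1,x0:x1]
    for p in pr:
        m=comp(R,p); print(n,'rail',m.sum(),box(m,C,.04,.04))
    w=(S<40)&(V>(200)); m=comp(w,pb); print(n,'block',m.sum(),box(m,C,.06,.06))
    cop=(H<12)&(S>120)&(V>150); m=comp(cop,pf); print(n,'cop',m.sum(),box(m,C,.015,.015))
    blue=(H>100)&(H<125)&(S>130)&(V>50); m=comp(blue,pf)
    h=hullpts(m); print(n,'frame',box(m,C,.034,0))
    cv2.imwrite(f'pics/r{n}.png',cv2.resize(R[y0:y1,x0:x1].astype(np.uint8)*255,None,fx=4,fy=4))
C=(np.load('scene.npy',allow_pickle=True));C=(C[0],)+tuple(np.array(x,float) for x in C[1:])
f=C[0]
big=[cv2.resize(f[y-30:y+30,x-40:x+40],None,fx=3.3,fy=3.3,interpolation=cv2.INTER_CUBIC) for x,y in((174,162),(257,206),(303,279))]
cv2.imwrite('pics/crop1.png',np.hstack(big)[:,:,::-1])
```

```text
foot 2186 (array([0.4768, 0.4084]), np.float64(19.29), array([0.1637, 0.0839]))
top rail 177 (array([0.5935, 0.0808]), np.float64(67.81), array([0.0993, 0.0127]))
top rail 185 (array([0.5197, 0.1112]), np.float64(67.81), array([0.0998, 0.0126]))
top block 518 (array([0.4829, 0.4095]), np.float64(19.3), array([0.0923, 0.0308]))
top cop 913 (array([ 0.4803, -0.1594]), np.float64(-7.19), array([0.1224, 0.0489]))
top frame (array([ 0.4803, -0.1581]), np.float64(-7.22), array([0.1328, 0.0635]))
scene rail 43 (array([0.5199, 0.1082]), np.float64(68.64), array([0.0668, 0.0098]))
scene rail 41 (array([0.5965, 0.0839]), np.float64(67.36), array([0.078 , 0.0096]))
scene block 146 (array([0.4828, 0.4065]), np.float64(18.95), array([0.0899, 0.0317]))
scene cop 764 (array([ 0.485, -0.157]), np.float64(-7.0), array([0.1159, 0.0451]))
scene frame (array([ 0.4814, -0.1601]), np.float64(-6.8), array([0.1323, 0.0634]))
```

View pics/crop1.png

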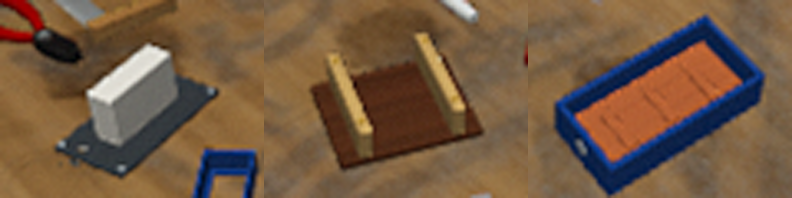

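View pics/rtop.png

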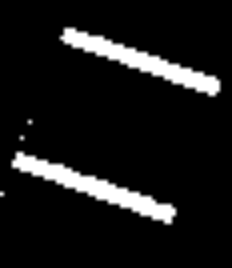

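```bash
cat > p.py <<'E'
from h import *
import json
def Ry(yaw):
    c,s=np.cos(np.radians(yaw)),np.sin(np.radians(yaw))
    return np.array([[c,s,0],[s,-c,0],[0,0,-1.]])
def plan(way,fingers,n=10,pos=None,yaw=None):
    """way: list of (pos,yaw,rows)"""
    o=ctrl.observe()
    p=np.array(o['tool_pos'] if pos is None else pos,float); y=o['tool_rot'][2] if yaw is None else yaw
    print('now',o['time_s'],p.round(4),np.round(o['tool_rot'],2),'F',o['force'].round(1),'w',round(o['grip_width'],4))
    S=[];T=[]
    for P,Y,k in way:
        P=np.array(P,float)
        for i in range(k):
            d=(P-p)/(k-i); dy=((Y-y))/(k-i)
            s=(Ry(y).T@d*100).round(2)
            t=round(-np.radians(dy),3)
            S.append(s.tolist());T.append(t)
            p=p+Ry(y)@(s/100); y=y-np.degrees(t)
    while len(S)%n: S.append([0,0,0]);T.append(0)
    for i in range(0,len(S),n): print(json.dumps({"slide":S[i:i+n],"turn":T[i:i+n],"fingers":[fingers]*n}))
    print('end',p.round(4),round(y,2))
E
python3 - <<'E'
from p import *
plan([((.42,.25,.2),85,10),((.4806,-.159,.15),-7.1,11)],100)
E
```

```text
now 0.1 [0.133  0.5845 0.2305] [-179.91    0.    167.18] F [-0.9 -0.7 -0.7] w 0.0857
{"slide": [[-3.54, -2.63, 0.31], [-3.88, -2.09, 0.3], [-4.14, -1.52, 0.31], [-4.31, -0.91, 0.3], [-4.4, -0.29, 0.31], [-4.39, 0.35, 0.3], [-4.3, 0.97, 0.31], [-4.11, 1.58, 0.3], [-3.85, 2.15, 0.31], [-3.5, 2.67, 0.3]], "turn": [0.143, 0.143, 0.144, 0.143, 0.144, 0.143, 0.144, 0.143, 0.144, 0.143], "fingers": [100, 100, 100, 100, 100, 100, 100, 100, 100, 100]}
{"slide": [[-3.66, 0.87, 0.45], [-3.49, 1.4, 0.46], [-3.25, 1.89, 0.45], [-2.94, 2.34, 0.46], [-2.57, 2.74, 0.45], [-2.14, 3.09, 0.46], [-1.67, 3.37, 0.45], [-1.16, 3.57, 0.46], [-0.63, 3.71, 0.45], [-0.09, 3.76, 0.46]], "turn": [0.146, 0.146, 0.146, 0.146, 0.146, 0.146, 0.146, 0.146, 0.147, 0.146], "fingers": [100, 100, 100, 100, 100, 100, 100, 100, 100, 100]}
{"slide": [[0.47, 3.73, 0.45], [0, 0, 0], [0, 0, 0], [0, 0, 0], [0, 0, 0], [0, 0, 0], [0, 0, 0], [0, 0, 0], [0, 0, 0], [0, 0, 0]], "turn": [0.147, 0, 0, 0, 0, 0, 0, 0, 0, 0], "fingers": [100, 100, 100, 100, 100, 100, 100, 100, 100, 100]}
end [ 0.4806 -0.159   0.15  ] -7.12
```

Emit:
play_rows --pt "-3.5 -2.6 0.3" --pt "-3.9 -2.1 0.3" --pt "-4.1 -1.5 0.3" --pt "-4.3 -0.9 0.3" --pt "-4.4 -0.3 0.3" --pt "-4.4 0.3 0.3" --pt "-4.3 1.0 0.3" --pt "-4.1 1.6 0.3" --pt "-3.8 2.1 0.3" --pt "-3.5 2.7 0.3" --turn '[0.143, 0.143, 0.143, 0.143, 0.143, 0.143, 0.143, 0.143, 0.143, 0.143]' --fingers '[100, 100, 100, 100, 100, 100, 100, 100, 100, 100]'

```text
time_s: 1.1
tool_pos: [0.4173, 0.236, 0.1959]
tool_rot: [-179.9, 0.2, 82.6]
force: [0.8, 0.5, 1.2]
grip_width: 0.0855
```

Run:
```python
from p import *
plan([((.4806,-.159,.16),-7.1,11)],100)
```

```text
now 1.1 [0.4173 0.236  0.1959] [-179.87    0.22   82.59] F [0.8 0.5 1.2] w 0.0855
{"slide": [[-3.49, 1.03, 0.33], [-3.3, 1.52, 0.33], [-3.06, 1.97, 0.33], [-2.75, 2.38, 0.33], [-2.38, 2.75, 0.32], [-1.97, 3.06, 0.33], [-1.52, 3.3, 0.32], [-1.03, 3.49, 0.33], [-0.52, 3.6, 0.32], [-0.01, 3.63, 0.33]], "turn": [0.142, 0.142, 0.142, 0.142, 0.142, 0.143, 0.142, 0.143, 0.142, 0.143], "fingers": [100, 100, 100, 100, 100, 100, 100, 100, 100, 100]}
{"slide": [[0.5, 3.6, 0.32], [0, 0, 0], [0, 0, 0], [0, 0, 0], [0, 0, 0], [0, 0, 0], [0, 0, 0], [0, 0, 0], [0, 0, 0], [0, 0, 0]], "turn": [0.142, 0, 0, 0, 0, 0, 0, 0, 0, 0], "fingers": [100, 100, 100, 100, 100, 100, 100, 100, 100, 100]}
end [ 0.4806 -0.159   0.16  ] -7.08
```

Emit:
play_rows --pt "-3.5 1.0 0.3" --pt "-3.3 1.5 0.3" --pt "-3.1 2.0 0.3" --pt "-2.8 2.4 0.3" --pt "-2.4 2.8 0.3" --pt "-2.0 3.1 0.3" --pt "-1.5 3.3 0.3" --pt "-1.0 3.5 0.3" --pt "-0.5 3.6 0.3" --pt "0 2.5 0.3" --turn '[0.142, 0.142, 0.142, 0.142, 0.142, 0.142, 0.142, 0.142, 0.142, 0.1]' --fingers '[100, 100, 100, 100, 100, 100, 100, 100, 100, 100]'

```text
time_s: 2.1
tool_pos: [0.4646, -0.1319, 0.1636]
tool_rot: [179.8, 0.3, -0.0]
force: [0.7, -0.3, -1.2]
grip_width: 0.0855
```

Run:
```python
from p import *
C=cam('scene'); f=C[0]; 
plan([((.4806,-.159,.1),-7.1,6)],100)
o=ctrl.observe(); print(proj(o['tool_pos'],C))
x,y=[int(v) for v in proj(o['tool_pos'],C)[0]]
cv2.imwrite('pics/h1.png',cv2.resize(f[max(0,y-80):y+70,max(0,x-100):x+100],None,fx=4,fy=4)[:,:,::-1])
```

```text
now 2.15 [ 0.4649 -0.1346  0.1632] [179.62   0.28  -0.33] F [ 0.3 -2.5 -0.1] w 0.0853
{"slide": [[0.26, 0.41, 1.05], [0.27, 0.4, 1.05], [0.28, 0.39, 1.05], [0.29, 0.39, 1.06], [0.3, 0.38, 1.05], [0.3, 0.38, 1.06], [0, 0, 0], [0, 0, 0], [0, 0, 0], [0, 0, 0]], "turn": [0.02, 0.02, 0.02, 0.019, 0.02, 0.019, 0, 0, 0, 0], "fingers": [100, 100, 100, 100, 100, 100, 100, 100, 100, 100]}
end [ 0.4806 -0.159   0.1   ] -7.09
[[292.38216209 234.88941277]]
```

View pics/h1.png

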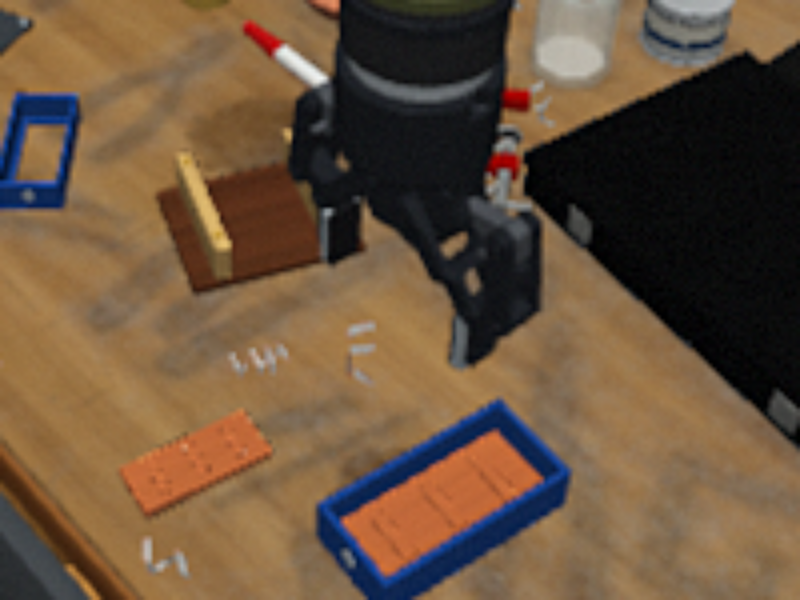

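Emit:
play_rows --pt "0.3 0.4 1.1" --pt "0.3 0.4 1.1" --pt "0.3 0.4 1.1" --pt "0.3 0.4 1.1" --pt "0.3 0.4 1.1" --pt "0.3 0.4 1.1" --pt "0 0 0" --pt "0 0 0" --pt "0 0 0" --pt "0 0 0" --turn '[0.02, 0.02, 0.02, 0.02, 0.02, 0.02, 0, 0, 0, 0]' --fingers '[100, 100, 100, 100, 100, 100, 100, 100, 100, 100]'

```text
time_s: 3.15
tool_pos: [0.4808, -0.1595, 0.0893]
tool_rot: [179.7, 0.5, -7.5]
force: [-0.7, 0.5, 0.4]
grip_width: 0.0856
```

Run:
```python
from p import *
plan([((.4806,-.159,.05),-7.1,5),((.4806,-.159,.001),-7.1,5)],100)
```

```text
now 3.15 [ 0.4808 -0.1595  0.0893] [179.69   0.49  -7.54] F [-0.7  0.5  0.4] w 0.0856
{"slide": [[-0.01, -0.01, 0.79], [-0.0, -0.01, 0.78], [-0.01, -0.01, 0.79], [-0.0, -0.01, 0.78], [-0.01, -0.01, 0.79], [0.0, -0.0, 0.98], [0.0, -0.0, 0.98], [0.0, -0.0, 0.98], [0.0, -0.0, 0.98], [0.0, -0.0, 0.98]], "turn": [-0.002, -0.001, -0.002, -0.001, -0.002, 0.0, 0.0, 0.0, 0.0, 0.0], "fingers": [100, 100, 100, 100, 100, 100, 100, 100, 100, 100]}
end [ 0.4806 -0.159   0.001 ] -7.08
```

Emit:
play_rows --pt "0 0 1.2" --pt "0 0 1.2" --pt "0 0 1.2" --pt "0 0 1.2" --pt "0 0 1.2" --pt "0 0 1.0" --pt "0 0 0.6" --pt "0 0 0" --pt "0 0 0" --pt "0 0 0" --turn '[0, 0, 0, 0, 0, 0, 0, 0, 0, 0]' --fingers '[100, 100, 100, 100, 100, 100, 100, 100, 100, 100]'

```text
time_s: 4.15
tool_pos: [0.4791, -0.1594, 0.006]
tool_rot: [179.7, 0.5, -7.5]
force: [0.0, 0.3, -0.3]
grip_width: 0.0857
```

Run:
```python
from p import *
C=cam('scene'); f=C[0]; 
plan([((.4806,-.159,.001),-7.1,3)],100)
o=ctrl.observe(); 
x,y=[int(v) for v in proj(o['tool_pos'],C)[0]]
cv2.imwrite('pics/h2.png',cv2.resize(f[max(0,y-80):y+50,max(0,x-80):x+80],None,fx=4,fy=4)[:,:,::-1])
```

```text
now 4.2 [ 0.4793 -0.1595  0.0062] [179.7    0.52  -7.51] F [-0.2 -0.5  0.1] w 0.0857
{"slide": [[0.04, -0.02, 0.17], [0.04, -0.02, 0.17], [0.04, -0.02, 0.18], [0, 0, 0], [0, 0, 0], [0, 0, 0], [0, 0, 0], [0, 0, 0], [0, 0, 0], [0, 0, 0]], "turn": [-0.002, -0.003, -0.002, 0, 0, 0, 0, 0, 0, 0], "fingers": [100, 100, 100, 100, 100, 100, 100, 100, 100, 100]}
end [ 0.4806 -0.159   0.001 ] -7.11
```

View pics/h2.png

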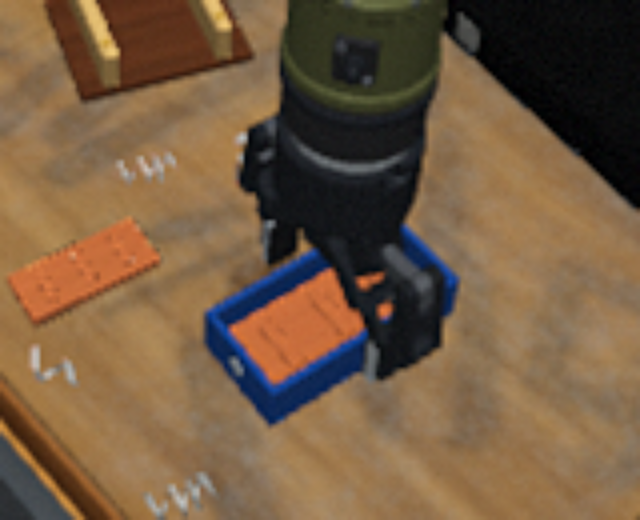

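Emit:
play_rows --pt "0.1 0 0.2" --pt "0 0 0.2" --pt "0 0 0.1" --pt "0 0 0" --pt "0 0 0" --pt "0 0 0" --pt "0 0 0" --pt "0 0 0" --pt "0 0 0" --pt "0 0 0" --turn '[-0.004, -0.003, 0, 0, 0, 0, 0, 0, 0, 0]' --fingers '[100, 100, 100, 100, 60, 60, 60, 60, 60, 60]' --force 70

```text
time_s: 5.2
tool_pos: [0.4819, -0.1598, 0.0025]
tool_rot: [179.7, 0.3, -7.1]
force: [-0.2, -0.3, -0.5]
grip_width: 0.0629
```

Run:
```python
from p import *
plan([((.4806,-.159,.12),-7.1,10)],60)
```

```text
now 5.2 [ 0.4819 -0.1598  0.0025] [179.72   0.34  -7.07] F [-0.2 -0.3 -0.5] w 0.0629
{"slide": [[-0.01, -0.01, -1.18], [-0.01, -0.01, -1.17], [-0.01, -0.01, -1.18], [-0.01, -0.0, -1.17], [-0.02, -0.01, -1.18], [-0.01, -0.0, -1.17], [-0.02, -0.01, -1.18], [-0.01, -0.0, -1.17], [-0.02, -0.01, -1.18], [-0.01, -0.0, -1.17]], "turn": [0.0, 0.0, 0.0, 0.0, 0.0, 0.0, 0.0, 0.0, 0.0, 0.001], "fingers": [60, 60, 60, 60, 60, 60, 60, 60, 60, 60]}
end [ 0.4806 -0.159   0.12  ] -7.13
```

Emit:
play_rows --pt "0 0 -0.5" --pt "0 0 -1.0" --pt "0 0 -1.2" --pt "0 0 -1.4" --pt "0 0 -1.4" --pt "0 0 -1.4" --pt "0 0 -1.4" --pt "0 0 -1.4" --pt "0 0 -1.0" --pt "0 0 -0.5" --turn '[0, 0, 0, 0, 0, 0, 0, 0, 0, 0]' --fingers '[40, 40, 40, 40, 40, 40, 40, 40, 40, 40]'

```text
time_s: 6.2
tool_pos: [0.4781, -0.1579, 0.1217]
tool_rot: [179.8, 0.8, -7.1]
force: [0.3, -0.2, -6.8]
grip_width: 0.063
```

Run:
```python
from p import *
C=cam('scene'); save(C,'h3')
plan([((.482,-.08,.125),-3.5,3),((.48,.30,.125),14,12),((.483,.35,.12),17,3)],40)
```

```text
now 6.25 [ 0.4785 -0.158   0.1222] [179.76   0.73  -7.06] F [ 0.4  0.1 -4.9] w 0.0633
{"slide": [[-0.2, -2.6, -0.09], [-0.15, -2.6, -0.09], [-0.1, -2.6, -0.1], [-0.21, -3.16, 0.0], [-0.13, -3.16, 0.0], [-0.05, -3.17, 0.0], [0.03, -3.17, 0.0], [0.11, -3.16, 0.0], [0.19, -3.16, 0.0], [0.27, -3.16, 0.0]], "turn": [-0.021, -0.021, -0.02, -0.025, -0.026, -0.025, -0.026, -0.025, -0.026, -0.025], "fingers": [40, 40, 40, 40, 40, 40, 40, 40, 40, 40]}
{"slide": [[0.35, -3.15, 0.0], [0.44, -3.13, 0.0], [0.51, -3.12, 0.0], [0.6, -3.11, 0.0], [0.67, -3.1, 0.0], [0.5, -1.59, 0.17], [0.53, -1.59, 0.17], [0.55, -1.57, 0.16], [0, 0, 0], [0, 0, 0]], "turn": [-0.026, -0.025, -0.026, -0.025, -0.026, -0.017, -0.017, -0.018, 0, 0], "fingers": [40, 40, 40, 40, 40, 40, 40, 40, 40, 40]}
end [0.483 0.35  0.12 ] 17.0
```

View pics/h3.png

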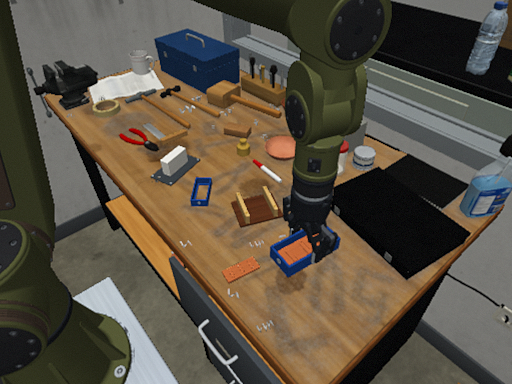

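Emit:
play_rows --pt "-0.1 -1.5 0" --pt "-0.1 -2.5 -0.1" --pt "-0.1 -3.2 -0.1" --pt "-0.1 -3.3 0" --pt "0 -3.4 0" --pt "0 -3.4 0" --pt "0.1 -3.4 0" --pt "0.2 -3.4 0" --pt "0.2 -3.2 0" --pt "0.3 -3.2 0" --turn '[-0.02, -0.02, -0.025, -0.025, -0.025, -0.025, -0.025, -0.025, -0.025, -0.025]' --fingers '[40, 40, 40, 40, 40, 40, 40, 40, 40, 40]'

```text
time_s: 7.25
tool_pos: [0.4792, 0.1129, 0.1207]
tool_rot: [-177.3, 1.2, 11.5]
force: [0.5, -0.3, -6.7]
grip_width: 0.0628
```

Run:
```python
from p import *
plan([((.48,.35,.12),17,10)],40)
```

```text
now 7.25 [0.4792 0.1129 0.1207] [-177.28    1.25   11.47] F [ 0.5 -0.3 -6.7] w 0.0628
{"slide": [[0.48, -2.32, 0.01], [0.5, -2.32, 0.01], [0.53, -2.31, 0.01], [0.55, -2.31, 0.01], [0.57, -2.3, 0.0], [0.59, -2.3, 0.01], [0.62, -2.29, 0.0], [0.63, -2.28, 0.01], [0.66, -2.28, 0.0], [0.68, -2.27, 0.01]], "turn": [-0.01, -0.01, -0.01, -0.01, -0.009, -0.01, -0.009, -0.01, -0.009, -0.01], "fingers": [40, 40, 40, 40, 40, 40, 40, 40, 40, 40]}
end [0.48 0.35 0.12] 17.02
```

Emit:
play_rows --pt "0.3 -1.0 0" --pt "0 0 0" --pt "0 0 0" --pt "0.5 -1.5 0" --pt "0.5 -1.5 0" --pt "0.5 -1.5 0" --pt "0.5 -1.5 0" --pt "0.5 -1.5 0" --pt "0 0 0" --pt "0 0 0" --turn '[0, 0, 0, -0.01, -0.01, -0.01, -0.01, -0.01, 0, 0]' --fingers '[40, 40, 40, 40, 40, 40, 40, 40, 40, 40]'

```text
time_s: 8.25
tool_pos: [0.4925, 0.1807, 0.1235]
tool_rot: [-175.6, 1.3, 17.4]
force: [-0.1, -0.2, -6.3]
grip_width: 0.0627
```

Run:
```python
from p import *
print(ctrl.observe()['joint_positions'].round(2))
C=cam('scene'); x,y=[int(v) for v in proj(ctrl.observe()['tool_pos'],C)[0]]
cv2.imwrite('pics/h4.png',cv2.resize(C[0][max(0,y-80):y+50,max(0,x-80):x+80],None,fx=4,fy=4)[:,:,::-1])
plan([((.48,.35,.12),19,10)],40)
```

```text
[ 17.35  14.98 -21.52  54.78   4.44 179.96]
now 8.3 [0.4925 0.1807 0.1235] [-175.54    1.26   17.37] F [-0.1  0.2 -5.7] w 0.063
{"slide": [[0.39, -1.65, 0.04], [0.39, -1.65, 0.03], [0.4, -1.65, 0.04], [0.4, -1.65, 0.03], [0.4, -1.65, 0.04], [0.41, -1.65, 0.03], [0.42, -1.65, 0.04], [0.42, -1.64, 0.03], [0.42, -1.64, 0.04], [0.43, -1.65, 0.03]], "turn": [-0.003, -0.003, -0.003, -0.003, -0.003, -0.003, -0.003, -0.002, -0.003, -0.002], "fingers": [40, 40, 40, 40, 40, 40, 40, 40, 40, 40]}
end [0.48 0.35 0.12] 18.97
```

View pics/h4.png

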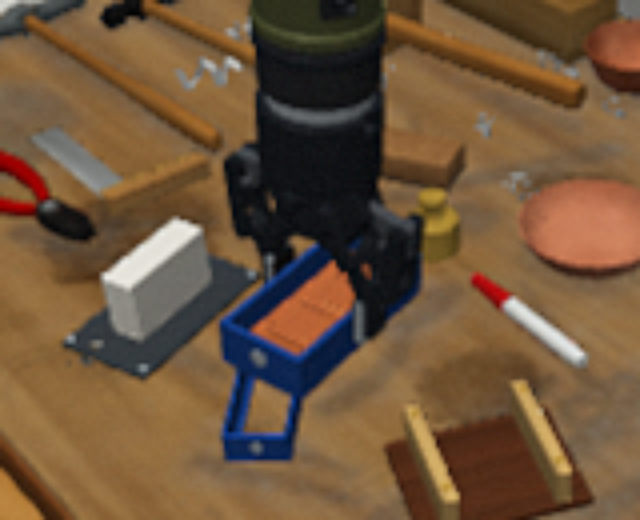

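Emit:
play_rows --pt "0 0 0" --pt "0 0 0" --pt "0 0 0" --pt "0 0 0" --pt "0 0 0" --pt "0 0 0" --pt "0 0 0" --pt "0 0 0" --pt "0 0 0" --pt "0 0 0" --turn '[-0.05, -0.1, -0.14, -0.14, -0.14, -0.14, -0.14, -0.14, -0.14, -0.14]' --fingers '[40, 40, 40, 40, 40, 40, 40, 40, 40, 40]'

```text
time_s: 9.3
tool_pos: [0.4903, 0.1759, 0.1229]
tool_rot: [-177.5, -3.8, 92.6]
force: [0.3, 0.7, -6.3]
grip_width: 0.0627
```

Run:
```python
from p import *
print(ctrl.observe()['joint_positions'].round(2))
plan([((.48,.35,.12),19,10)],40)
```

```text
[ 17.02  14.81 -21.83  54.85   4.28 104.28]
now 9.3 [0.4903 0.1759 0.1229] [-177.5    -3.78   92.6 ] F [ 0.3  0.7 -6.3] w 0.0627
{"slide": [[1.74, -0.02, 0.03], [1.73, -0.25, 0.03], [1.68, -0.47, 0.03], [1.61, -0.68, 0.03], [1.51, -0.88, 0.03], [1.38, -1.06, 0.03], [1.23, -1.23, 0.03], [1.07, -1.38, 0.03], [0.88, -1.51, 0.02], [0.68, -1.6, 0.03]], "turn": [0.128, 0.129, 0.128, 0.129, 0.128, 0.129, 0.128, 0.129, 0.128, 0.129], "fingers": [40, 40, 40, 40, 40, 40, 40, 40, 40, 40]}
end [0.48 0.35 0.12] 18.97
```

Emit:
play_rows --pt "0 0 0" --pt "0 0 0" --pt "0 0 0" --pt "0 0 0" --pt "0 0 0" --pt "0 0 0" --pt "0 0 0" --pt "0 0 0" --pt "0 0 0" --pt "0 0 0" --turn '[-0.149, -0.149, -0.149, -0.149, -0.149, -0.149, -0.149, -0.149, -0.149, -0.149]' --fingers '[40, 40, 40, 40, 40, 40, 40, 40, 40, 40]'

```text
time_s: 10.3
tool_pos: [0.4882, 0.1706, 0.1224]
tool_rot: [176.6, -2.9, 178.7]
force: [-0.5, -0.2, -7.1]
grip_width: 0.0626
```

Emit:
play_rows --pt "0 0 0" --pt "0 0 0" --pt "0 0 0" --pt "0 0 0" --pt "0 0 0" --pt "0 0 0" --pt "0 0 0" --pt "0 0 0" --pt "0 0 0" --pt "0 0 0" --turn '[-0.149, -0.149, -0.149, -0.149, -0.149, -0.149, -0.149, -0.149, -0.149, -0.149]' --fingers '[40, 40, 40, 40, 40, 40, 40, 40, 40, 40]'

```text
time_s: 11.3
tool_pos: [0.4861, 0.1654, 0.1221]
tool_rot: [176.8, 3.0, -95.5]
force: [0.2, -0.4, -6.6]
grip_width: 0.0629
```

Emit:
play_rows --pt "0 0 0" --pt "0 0 0" --pt "0 0 0" --pt "0 0 0" --pt "0 0 0" --pt "0 0 0" --pt "0 0 0" --pt "0 0 0" --pt "0 0 0" --pt "0 0 0" --turn '[-0.149, -0.149, -0.149, -0.149, -0.149, -0.149, -0.149, -0.14, -0.1, -0.05]' --fingers '[40, 40, 40, 40, 40, 40, 40, 40, 40, 40]'

```text
time_s: 12.3
tool_pos: [0.484, 0.1603, 0.1219]
tool_rot: [-177.9, 3.8, -17.8]
force: [0.4, 0.1, -6.8]
grip_width: 0.0628
```

Run:
```python
from p import *
print(ctrl.observe()['joint_positions'].round(2))
plan([((.48,.35,.12),19,10)],40)
```

```text
[  15.85   14.18  -22.8    55.01    3.81 -146.32]
now 12.3 [0.484  0.1603 0.1219] [-177.94    3.77  -17.83] F [ 0.4  0.1 -6.8] w 0.0628
{"slide": [[-0.62, -1.79, 0.02], [-0.5, -1.83, 0.02], [-0.39, -1.86, 0.02], [-0.26, -1.88, 0.02], [-0.15, -1.89, 0.02], [-0.02, -1.9, 0.02], [0.1, -1.89, 0.02], [0.22, -1.89, 0.02], [0.34, -1.87, 0.01], [0.46, -1.84, 0.02]], "turn": [-0.064, -0.064, -0.064, -0.064, -0.064, -0.065, -0.064, -0.065, -0.064, -0.065], "fingers": [40, 40, 40, 40, 40, 40, 40, 40, 40, 40]}
end [0.4799 0.35   0.12  ] 19.01
```

Emit:
play_rows --pt "0 0 0" --pt "0 0 0" --pt "0 0 0" --pt "0 0 0" --pt "0 0 0" --pt "0 0 0" --pt "0 0 0" --pt "0 0 0" --pt "0 0 0" --pt "0 0 0" --turn '[-0.14, -0.14, -0.14, -0.12, -0.08, -0.06, -0.06, -0.06, -0.06, -0.06]' --fingers '[40, 40, 40, 40, 40, 40, 40, 40, 40, 40]'

```text
time_s: 13.3
tool_pos: [0.4474, 0.2385, 0.1217]
tool_rot: [179.3, 1.4, 28.4]
force: [-0.5, 0.1, -5.9]
grip_width: 0.0629
```

Run:
```python
from p import *
print(ctrl.observe()['joint_positions'].round(2))
plan([((.48,.35,.12),19,10)],40)
```

```text
[  28.5    13.44  -23.67   54.32   -0.66 -179.94]
now 13.3 [0.4474 0.2385 0.1217] [179.34   1.42  28.44] F [-0.5  0.1 -5.9] w 0.0629
{"slide": [[0.82, -0.83, 0.02], [0.8, -0.84, 0.02], [0.79, -0.85, 0.02], [0.78, -0.86, 0.02], [0.76, -0.88, 0.02], [0.75, -0.89, 0.01], [0.73, -0.9, 0.02], [0.72, -0.91, 0.01], [0.7, -0.93, 0.02], [0.68, -0.93, 0.01]], "turn": [0.016, 0.017, 0.016, 0.017, 0.016, 0.017, 0.016, 0.017, 0.016, 0.017], "fingers": [40, 40, 40, 40, 40, 40, 40, 40, 40, 40]}
end [0.48 0.35 0.12] 18.98
```

Run:
```python
from p import *
plan([((.484,.4085,.11),19.2,10)],40)
```

```text
now 13.3 [0.4474 0.2385 0.1217] [179.34   1.42  28.44] F [-0.5  0.1 -5.9] w 0.0629
{"slide": [[1.13, -1.32, 0.12], [1.11, -1.34, 0.12], [1.09, -1.36, 0.12], [1.07, -1.37, 0.12], [1.04, -1.39, 0.12], [1.02, -1.41, 0.11], [1.0, -1.42, 0.12], [0.98, -1.44, 0.11], [0.95, -1.45, 0.12], [0.93, -1.47, 0.11]], "turn": [0.016, 0.016, 0.016, 0.016, 0.016, 0.016, 0.016, 0.016, 0.017, 0.016], "fingers": [40, 40, 40, 40, 40, 40, 40, 40, 40, 40]}
end [0.484  0.4085 0.11  ] 19.21
```

Emit:
play_rows --pt "0.5 -0.6 0" --pt "1.1 -1.3 0" --pt "1.1 -1.4 0" --pt "1.1 -1.4 0" --pt "1.1 -1.4 0" --pt "1.1 -1.4 0" --pt "1.1 -1.4 0" --pt "1.0 -1.4 0" --pt "0.9 -1.3 0" --pt "0 0 0" --turn '[0.04, 0.04, 0.03, 0.02, 0.01, 0.01, 0, 0, 0, 0]' --fingers '[40, 40, 40, 40, 40, 40, 40, 40, 40, 40]'

```text
time_s: 14.3
tool_pos: [0.486, 0.3826, 0.1165]
tool_rot: [179.1, 1.6, 19.4]
force: [0.7, 0.2, -7.3]
grip_width: 0.0627
```

Run:
```python
from p import *
print(ctrl.observe()['joint_positions'].round(2))
plan([((.484,.4085,.11),19.2,8)],40)
```

```text
[  38.37   25.13   -7.76   58.87   -0.3  -160.99]
now 14.3 [0.486  0.3826 0.1165] [179.14   1.56  19.35] F [ 0.7  0.2 -7.3] w 0.0627
{"slide": [[0.08, -0.31, 0.08], [0.08, -0.31, 0.08], [0.08, -0.32, 0.08], [0.09, -0.31, 0.08], [0.08, -0.32, 0.08], [0.09, -0.31, 0.08], [0.08, -0.32, 0.09], [0.08, -0.31, 0.08], [0, 0, 0], [0, 0, 0]], "turn": [0.0, 0.0, 0.0, 0.001, 0.0, 0.001, 0.0, 0.001, 0, 0], "fingers": [40, 40, 40, 40, 40, 40, 40, 40, 40, 40]}
end [0.484  0.4085 0.11  ] 19.18
```

Emit:
play_rows --pt "0.1 -0.4 0.1" --pt "0.1 -0.4 0.1" --pt "0.1 -0.4 0.1" --pt "0.1 -0.4 0.1" --pt "0.1 -0.4 0.1" --pt "0.1 -0.3 0.1" --pt "0 0 0" --pt "0 0 0" --pt "0 0 0" --pt "0 0 0" --turn '[0, 0, 0, 0, 0, 0, 0, 0, 0, 0]' --fingers '[40, 40, 40, 40, 40, 40, 40, 40, 40, 40]'

```text
time_s: 15.3
tool_pos: [0.4827, 0.405, 0.1087]
tool_rot: [179.0, 1.7, 19.2]
force: [0.3, 0.5, -6.5]
grip_width: 0.0629
```

Run:
```python
from m import *
from p import plan
for n in('scene','top'):
    C=cam(n);f=C[0];o=ctrl.observe()
    H,S,V=cv2.split(cv2.cvtColor(f,cv2.COLOR_RGB2HSV))
    x,y=[int(v) for v in proj(o['tool_pos'],C)[0]]
    cv2.imwrite(f'pics/i_{n}.png',cv2.resize(f[max(0,y-60):y+60,max(0,x-60):x+60],None,fx=4,fy=4)[:,:,::-1])
    zb=o['tool_pos'][2]-.0025
    # frame hull
    blue=(H>100)&(H<125)&(S>130)&(V>40)
    m=np.zeros_like(blue);m[max(0,y-60):y+60,max(0,x-60):x+60]=blue[max(0,y-60):y+60,max(0,x-60):x+60]
    print(n,box(m.astype(np.uint8),C,zb+.034,zb))
    for d in((67,32),(67,-32),(-67,-32),(-67,32)):
        pass
plan([((.484,.4085,.11),19.2,8)],40)
```

```text
scene (array([0.4511, 0.4061]), np.float64(68.66), array([0.1049, 0.0863]))
top (array([0.4466, 0.3945]), np.float64(-71.25), array([0.0636, 0.0599]))
now 15.4 [0.4826 0.405  0.1087] [179.04   1.74  19.24] F [ 0.5  0.9 -5.2] w 0.063
{"slide": [[0.03, -0.04, -0.02], [0.03, -0.04, -0.02], [0.03, -0.03, -0.01], [0.03, -0.04, -0.02], [0.03, -0.03, -0.01], [0.03, -0.04, -0.02], [0.03, -0.03, -0.01], [0.03, -0.04, -0.02], [0, 0, 0], [0, 0, 0]], "turn": [0.0, 0.0, 0.0, 0.0, 0.0, 0.0, 0.0, 0.001, 0, 0], "fingers": [40, 40, 40, 40, 40, 40, 40, 40, 40, 40]}
end [0.484  0.4085 0.11  ] 19.18
```

View pics/i_scene.png

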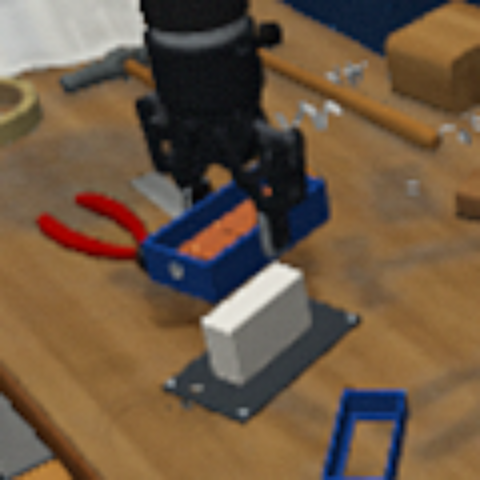

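View pics/i_top.png

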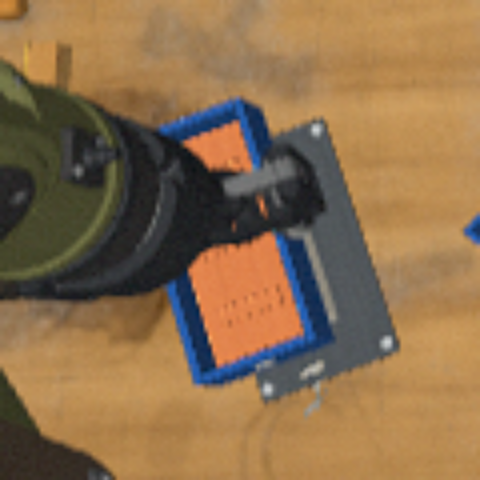

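Run:
```python
from p import *
o=ctrl.observe();tp=o['tool_pos']
from scipy.spatial.transform import Rotation as Rr
R=Rr.from_euler('xyz',o['tool_rot'],degrees=True).as_matrix()
im=[]
for n in('scene','top'):
    C=cam(n);f=C[0]
    x,y=[int(v) for v in proj(tp,C)[0]];x0,y0=max(0,x-60),max(0,y-60)
    g=cv2.resize(f[y0:y0+120,x0:x0+120],None,fx=3.3,fy=3.3,interpolation=cv2.INTER_CUBIC)
    g=np.ascontiguousarray(g)
    for zz,col in((.0025,(255,255,0)),(-.0315,(0,255,0))):
        P=np.array([[sx*.067-.0013,sy*.032,zz] for sx,sy in((1,1),(1,-1),(-1,-1),(-1,1))])
        W=P@R.T+tp
        q=(proj(W,C)-[x0,y0]+.5)*3.3
        cv2.polylines(g,[q.astype(np.int32)],True,col,1)
    im.append(g)
cv2.imwrite('pics/ov.png',np.hstack(im)[:,:,::-1])
```

```text
(no output)
```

View pics/ov.png

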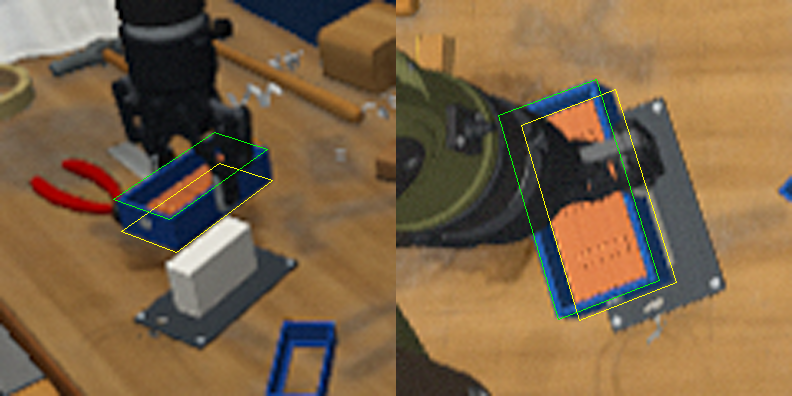

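Emit:
play_rows --pt "0.1 -0.1 0.2" --pt "0.1 -0.1 0.5" --pt "0.1 -0.1 0.7" --pt "0.1 -0.1 0.7" --pt "0.05 0 0.7" --pt "0 0 0.6" --pt "0 0 0.3" --pt "0 0 0" --pt "0 0 0" --pt "0 0 0" --turn '[0, 0, 0, 0, 0, 0, 0, 0, 0, 0]' --fingers '[40, 40, 40, 40, 40, 40, 40, 40, 40, 40]'

```text
time_s: 16.5
tool_pos: [0.4844, 0.4091, 0.067]
tool_rot: [179.0, 1.8, 19.2]
force: [-1.2, 0.4, -6.3]
grip_width: 0.0631
```

Run:
```python
from p import *
plan([((.484,.4085,.06),19.2,5)],40)
```

```text
now 16.5 [0.4844 0.4091 0.067 ] [179.01   1.84  19.23] F [-1.2  0.4 -6.3] w 0.0631
{"slide": [[-0.01, 0.01, 0.14], [-0.01, 0.01, 0.14], [-0.01, 0.01, 0.14], [-0.01, 0.01, 0.14], [-0.01, 0.01, 0.14], [0, 0, 0], [0, 0, 0], [0, 0, 0], [0, 0, 0], [0, 0, 0]], "turn": [0.0, 0.0, 0.0, 0.0, 0.0, 0, 0, 0, 0, 0], "fingers": [40, 40, 40, 40, 40, 40, 40, 40, 40, 40]}
end [0.484  0.4085 0.06  ] 19.23
```

Emit:
play_rows --pt "0 0 0.3" --pt "0.02 -0.01 0.4" --pt "0.02 -0.01 0.5" --pt "0.02 -0.01 0.5" --pt "0.02 -0.01 0.5" --pt "0.02 -0.01 0.5" --pt "0.02 -0.01 0.5" --pt "0.02 -0.01 0.5" --pt "0 0 0.3" --pt "0 0 0" --turn '[0, 0, 0, 0, 0, 0, 0, 0, 0, 0]' --fingers '[40, 40, 40, 40, 40, 40, 40, 40, 40, 40]'

```text
time_s: 17.5
tool_pos: [0.4858, 0.4103, 0.0253]
tool_rot: [179.1, 1.6, 19.2]
force: [-0.5, -0.5, -3.1]
grip_width: 0.0628
```

Run:
```python
from p import *
plan([((.484,.4085,.0075),19.2,5)],40)
im=[]
for n in('scene','top'):
    C=cam(n);f=C[0]
    x,y=[int(v) for v in proj(ctrl.observe()['tool_pos'],C)[0]];x0,y0=max(0,x-60),max(0,y-60)
    im.append(cv2.resize(f[y0:y0+120,x0:x0+120],None,fx=3.3,fy=3.3,interpolation=cv2.INTER_CUBIC))
cv2.imwrite('pics/d1.png',np.hstack(im)[:,:,::-1])
```

```text
now 17.5 [0.4858 0.4103 0.0253] [179.09   1.65  19.23] F [-0.5 -0.5 -3.1] w 0.0628
{"slide": [[-0.05, 0.02, 0.36], [-0.05, 0.02, 0.35], [-0.04, 0.02, 0.36], [-0.05, 0.03, 0.35], [-0.04, 0.02, 0.36], [0, 0, 0], [0, 0, 0], [0, 0, 0], [0, 0, 0], [0, 0, 0]], "turn": [0.0, 0.0, 0.0, 0.0, 0.001, 0, 0, 0, 0, 0], "fingers": [40, 40, 40, 40, 40, 40, 40, 40, 40, 40]}
end [0.484  0.4086 0.0075] 19.17
```

View pics/d1.png

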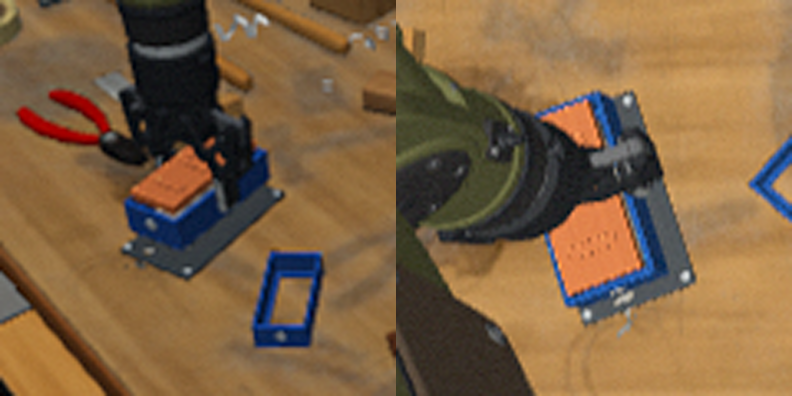

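Emit:
play_rows --pt "0 0 0.3" --pt "0 0 0.4" --pt "0 0 0.4" --pt "0 0 0.3" --pt "0 0 0.2" --pt "0 0 0.1" --pt "0 0 0" --pt "0 0 0" --pt "0 0 0" --pt "0 0 0" --turn '[0, 0, 0, 0, 0, 0, 0, 0, 0, 0]' --fingers '[40, 40, 40, 40, 40, 40, 40, 40, 40, 40]'

```text
time_s: 18.6
tool_pos: [0.4866, 0.4108, 0.0091]
tool_rot: [179.1, 1.5, 19.2]
force: [-0.6, -0.6, -2.4]
grip_width: 0.0628
```

Emit:
play_rows --pt "0 0 0.1" --pt "0 0 0.1" --pt "0 0 0.1" --pt "0 0 0.1" --pt "0 0 0.1" --pt "0 0 0" --pt "0 0 0" --pt "0 0 0" --pt "0 0 0" --pt "0 0 0" --turn '[0, 0, 0, 0, 0, 0, 0, 0, 0, 0]' --fingers '[40, 40, 40, 40, 40, 40, 40, 40, 40, 40]'

```text
time_s: 19.6
tool_pos: [0.4867, 0.4109, 0.0087]
tool_rot: [179.2, 1.4, 19.2]
force: [-1.5, -1.9, 0.0]
grip_width: 0.0628
```

Emit:
play_rows --pt "0 0 0.1" --pt "0 0 0" --pt "0 0 0" --pt "0 0 0" --pt "0 0 0" --pt "0 0 0" --pt "0 0 0" --pt "0 0 0" --pt "0 0 0" --pt "0 0 0" --turn '[0, 0, 0, 0, 0, 0, 0, 0, 0, 0]' --fingers '[40, 78, 84, 90, 95, 100, 100, 100, 100, 100]'

```text
time_s: 20.6
tool_pos: [0.488, 0.4121, 0.0085]
tool_rot: [179.3, 1.2, 19.2]
force: [0.6, -1.2, 0.1]
grip_width: 0.0853
```

```bash
cat > look.py <<'E'
from p import *
import sys
def look(name,P):
    im=[]
    for n in('scene','top'):
        C=cam(n);f=C[0]
        x,y=[int(v) for v in proj(P,C)[0]];x0,y0=max(0,x-60),max(0,y-60)
        im.append(cv2.resize(f[y0:y0+120,x0:x0+120],(396,396),interpolation=cv2.INTER_CUBIC))
    cv2.imwrite(f'pics/{name}.png',np.hstack(im)[:,:,::-1])
E
python3 - <<'E'
from look import *
look('e1',(.483,.408,.04)); plan([((.484,.41,.16),19.2,10)],100)
E
```

```text
now 20.7 [0.488  0.412  0.0085] [179.26   1.2   19.24] F [0.5 0.4 0.9] w 0.0853
{"slide": [[-0.04, 0.01, -1.51], [-0.04, 0.01, -1.52], [-0.05, 0.01, -1.51], [-0.04, 0.0, -1.52], [-0.05, 0.01, -1.51], [-0.04, 0.0, -1.52], [-0.05, 0.01, -1.51], [-0.04, 0.0, -1.52], [-0.05, 0.01, -1.51], [-0.04, 0.0, -1.52]], "turn": [0.0, 0.0, 0.0, 0.0, 0.0, 0.0, 0.0, 0.0, 0.0, 0.001], "fingers": [100, 100, 100, 100, 100, 100, 100, 100, 100, 100]}
end [0.484 0.41  0.16 ] 19.18
```

View pics/e1.png

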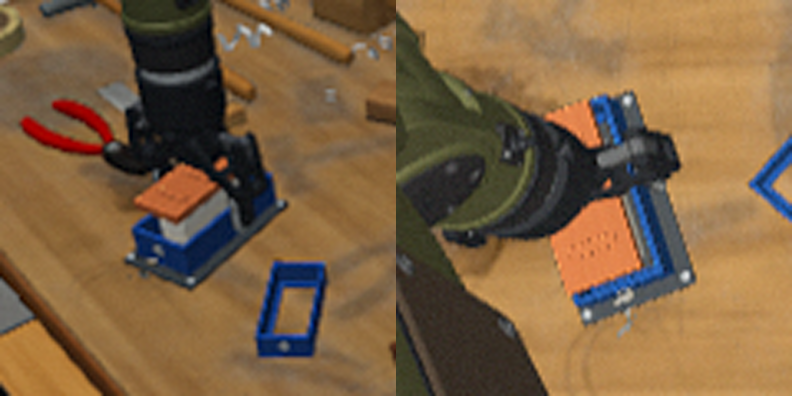

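Emit:
play_rows --pt "0 0 -0.3" --pt "0 0 -0.5" --pt "-0.05 0 -0.6" --pt "-0.05 0 -0.6" --pt "-0.05 0 -0.6" --pt "-0.05 0 -0.4" --pt "-0.05 0 -0.1" --pt "0 0 0" --pt "0 0 0" --pt "0 0 0" --turn '[0, 0, 0, 0, 0, 0, 0, 0, 0, 0]' --fingers '[100, 100, 100, 100, 100, 100, 100, 100, 100, 100]'

```text
time_s: 21.7
tool_pos: [0.4863, 0.4122, 0.0433]
tool_rot: [179.3, 1.1, 19.2]
force: [-0.9, -0.7, -0.2]
grip_width: 0.0853
```

Run:
```python
from look import *
from m import *
look('e2',(.483,.408,.05)); plan([((.4855,.410,.044),19.2,5)],100)
for n in('scene','top'):
    C=cam(n); H,S,V=cv2.split(cv2.cvtColor(C[0],cv2.COLOR_RGB2HSV))
    cop=(H<12)&(S>120)&(V>120)
    x,y=[int(v) for v in proj((.485,.41,.065),C)[0]]
    m=np.zeros_like(S);m[y-35:y+35,x-35:x+35]=cop[y-35:y+35,x-35:x+35]
    h=hullpts(comp(m,(x,y))); 
    k,_=cv2.findContours(m,0,1); h=cv2.convexHull(np.vstack([c for c in k if cv2.contourArea(c)>8]))[:,0]
    P=ray(h,C,.07)[:,:2]-[.485,.41]; a=np.radians(19.2)
    u=P@[np.cos(a),np.sin(a)]; v=P@[-np.sin(a),np.cos(a)]
    print(n,'u',u.min().round(4),u.max().round(4),'v',v.min().round(4),v.max().round(4), m.sum())
```

```text
now 21.8 [0.4863 0.4121 0.0432] [179.29   1.13  19.25] F [ 0.4 -0.6  1.5] w 0.0854
{"slide": [[-0.03, 0.04, -0.02], [-0.03, 0.03, -0.01], [-0.03, 0.04, -0.02], [-0.03, 0.03, -0.01], [-0.02, 0.04, -0.02], [0, 0, 0], [0, 0, 0], [0, 0, 0], [0, 0, 0], [0, 0, 0]], "turn": [0.0, 0.0, 0.0, 0.0, 0.001, 0, 0, 0, 0, 0], "fingers": [100, 100, 100, 100, 100, 100, 100, 100, 100, 100]}
end [0.4855 0.41   0.044 ] 19.19
scene u -0.0626 0.0363 v -0.0289 0.1834 362
top u -0.0608 0.0604 v -0.0251 0.0262 677
```

View pics/e2.png

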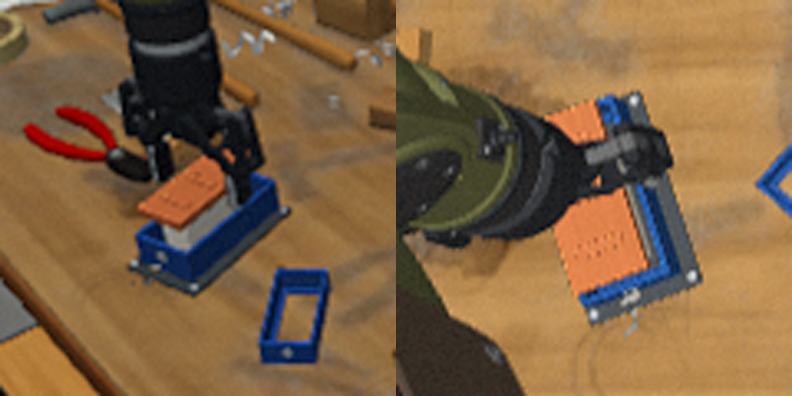

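Emit:
play_rows --pt "0 0.1 0" --pt "0 0.1 0" --pt "0 0 0" --pt "0 0 0" --pt "0 0 0" --pt "0 0 0" --pt "0 0 0" --pt "0 0 0" --pt "0 0 0" --pt "0 0 0" --turn '[0, 0, 0, 0, 0, 0, 0, 0, 0, 0]' --fingers '[100, 100, 70, 40, 40, 40, 40, 40, 40, 40]' --force 60

```text
time_s: 22.9
tool_pos: [0.487, 0.41, 0.0433]
tool_rot: [179.3, 1.1, 19.2]
force: [-0.8, -0.5, 0.7]
grip_width: 0.0505
```

Run:
```python
from look import *
look('e3',(.483,.408,.05)); plan([((.484,.410,.14),19.2,10)],30)
```

```text
now 23.0 [0.487  0.41   0.0433] [179.29   1.14  19.24] F [-0.6 -1.   0.9] w 0.0503
{"slide": [[-0.03, -0.01, -0.97], [-0.03, -0.01, -0.97], [-0.03, -0.01, -0.97], [-0.03, -0.01, -0.97], [-0.03, -0.01, -0.97], [-0.03, -0.01, -0.96], [-0.03, -0.01, -0.97], [-0.02, -0.01, -0.96], [-0.03, -0.01, -0.97], [-0.02, -0.01, -0.96]], "turn": [0.0, 0.0, 0.0, 0.0, 0.0, 0.0, 0.0, 0.0, 0.0, 0.001], "fingers": [30, 30, 30, 30, 30, 30, 30, 30, 30, 30]}
end [0.484 0.41  0.14 ] 19.18
```

View pics/e3.png

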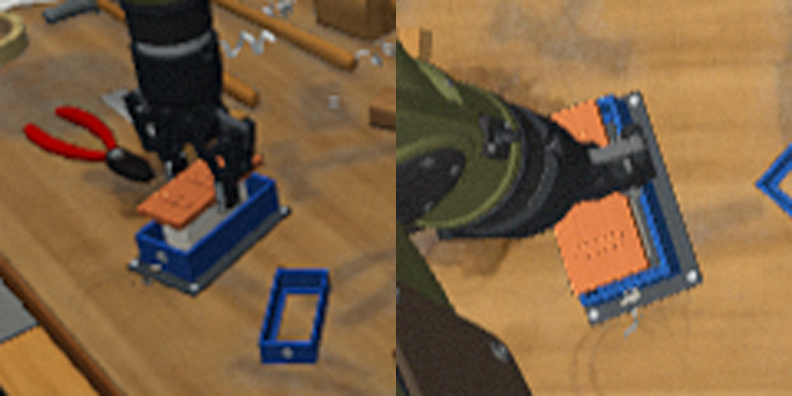

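Emit:
play_rows --pt "0 0 -0.3" --pt "0 0 -0.6" --pt "0 0 -0.9" --pt "0 0 -1.0" --pt "0 0 -1.0" --pt "0 0 -1.0" --pt "0 0 -1.0" --pt "0 0 -0.8" --pt "0 0 -0.4" --pt "0 0 0" --turn '[0, 0, 0, 0, 0, 0, 0, 0, 0, 0]' --fingers '[30, 30, 30, 30, 30, 30, 30, 30, 30, 30]'

```text
time_s: 24.0
tool_pos: [0.488, 0.4113, 0.12]
tool_rot: [179.3, 1.1, 19.2]
force: [-0.8, 0.2, -2.9]
grip_width: 0.0502
```

Run:
```python
from look import *
look('e4',ctrl.observe()['tool_pos']); 
print(ctrl.observe()['joint_positions'].round(1))
a=np.radians(-22.2); T=np.array([.5566,.096])+.002*np.array([np.cos(a),np.sin(a)])
print(T)
plan([((.49,.39,.12),0,4),((.53,.22,.12),-22.2,6),((*T,.11),-22.2,10)],30)
```

```text
[  40.3   26.7   -5.    59.7   -0.3 -159. ]
[0.55845174 0.09524432]
now 24.1 [0.4877 0.411  0.1191] [179.26   1.2   19.24] F [-0.8  0.2 -2.9] w 0.0504
{"slide": [[-0.12, 0.52, -0.02], [-0.07, 0.52, -0.02], [-0.03, 0.53, -0.03], [0.01, 0.53, -0.02], [0.67, 2.83, -0.0], [0.85, 2.78, -0.0], [1.03, 2.72, -0.0], [1.2, 2.65, -0.0], [1.37, 2.57, -0.0], [1.53, 2.48, -0.0]], "turn": [0.084, 0.084, 0.084, 0.084, 0.065, 0.064, 0.065, 0.064, 0.065, 0.064], "fingers": [30, 30, 30, 30, 30, 30, 30, 30, 30, 30]}
{"slide": [[0.73, 1.05, 0.1], [0.73, 1.05, 0.1], [0.74, 1.05, 0.1], [0.73, 1.05, 0.1], [0.74, 1.05, 0.1], [0.73, 1.05, 0.1], [0.74, 1.05, 0.1], [0.73, 1.04, 0.1], [0.74, 1.05, 0.1], [0.73, 1.04, 0.1]], "turn": [0.0, 0.0, 0.0, 0.0, 0.0, 0.0, 0.0, 0.0, 0.0, 0.0], "fingers": [30, 30, 30, 30, 30, 30, 30, 30, 30, 30]}
end [0.5584 0.0953 0.11  ] -22.18
```

View pics/e4.png

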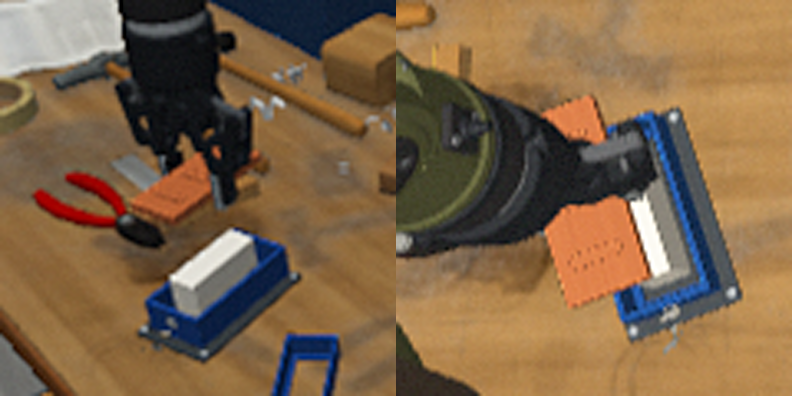

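Emit:
play_rows --pt "-0.1 0.5 0" --pt "-0.1 0.5 0" --pt "0 0.5 0" --pt "0 0.8 0" --pt "0.5 2.0 0" --pt "0.9 2.8 0" --pt "1.0 2.7 0" --pt "1.2 2.6 0" --pt "1.4 2.5 0" --pt "1.2 2.0 0" --turn '[0.06, 0.08, 0.08, 0.08, 0.07, 0.07, 0.07, 0.07, 0.06, 0.05]' --fingers '[30, 30, 30, 30, 30, 30, 30, 30, 30, 30]'

```text
time_s: 25.1
tool_pos: [0.5254, 0.2281, 0.1144]
tool_rot: [178.2, 0.8, -21.5]
force: [0.8, -0.3, -2.9]
grip_width: 0.0505
```

Run:
```python
from p import *
plan([((.5584,.0952,.11),-22.2,10)],30)
```

```text
now 25.1 [0.5254 0.2281 0.1144] [178.16   0.83 -21.54] F [ 0.8 -0.3 -2.9] w 0.0505
{"slide": [[0.79, 1.12, 0.04], [0.8, 1.11, 0.04], [0.8, 1.11, 0.04], [0.8, 1.11, 0.05], [0.8, 1.11, 0.04], [0.8, 1.11, 0.05], [0.8, 1.11, 0.04], [0.8, 1.11, 0.05], [0.8, 1.11, 0.04], [0.81, 1.12, 0.05]], "turn": [0.001, 0.001, 0.001, 0.001, 0.001, 0.001, 0.001, 0.002, 0.001, 0.002], "fingers": [30, 30, 30, 30, 30, 30, 30, 30, 30, 30]}
end [0.5584 0.0952 0.11  ] -22.23
```

Emit:
play_rows --pt "0.6 0.9 0" --pt "0.8 1.1 0" --pt "0.8 1.1 0" --pt "0.8 1.1 0" --pt "0.8 1.1 0" --pt "0.8 1.1 0" --pt "0.8 1.1 0" --pt "0.7 1.0 0" --pt "0.5 0.6 0" --pt "0 0 0" --turn '[0, 0, 0, 0, 0, 0, 0, 0, 0, 0]' --fingers '[30, 30, 30, 30, 30, 30, 30, 30, 30, 30]'

```text
time_s: 26.1
tool_pos: [0.5553, 0.1097, 0.1151]
tool_rot: [178.1, 0.9, -21.4]
force: [0.9, 0.7, -2.5]
grip_width: 0.0505
```

Run:
```python
from look import *
look('f1',ctrl.observe()['tool_pos']); 
print(ctrl.observe()['joint_positions'].round(1))
plan([((.5584,.0952,.07),-22.2,10)],30)
```

```text
[  11.9   20.   -15.6   56.2   -1.1 -146.7]
now 26.2 [0.5549 0.1106 0.115 ] [178.1    0.96 -21.39] F [-1.3  0.1 -4.3] w 0.0505
{"slide": [[0.09, 0.13, 0.45], [0.09, 0.13, 0.45], [0.09, 0.13, 0.45], [0.09, 0.13, 0.45], [0.09, 0.13, 0.45], [0.09, 0.13, 0.45], [0.09, 0.13, 0.45], [0.09, 0.13, 0.45], [0.09, 0.13, 0.45], [0.09, 0.14, 0.45]], "turn": [0.001, 0.001, 0.002, 0.001, 0.002, 0.001, 0.002, 0.001, 0.002, 0.001], "fingers": [30, 30, 30, 30, 30, 30, 30, 30, 30, 30]}
end [0.5584 0.0951 0.07  ] -22.19
```

View pics/f1.png

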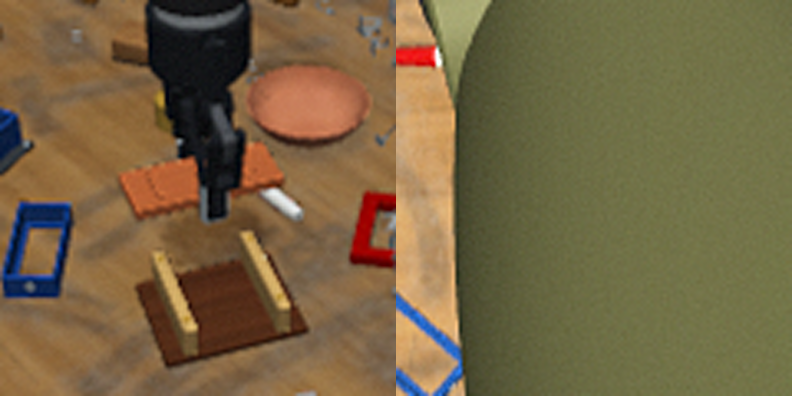

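Base held level above the rest; the top view is hidden by the arm. Lowering with the correction.

Emit:
play_rows --pt "0.1 0.1 0.4" --pt "0.1 0.2 0.5" --pt "0.1 0.2 0.5" --pt "0.1 0.2 0.5" --pt "0.1 0.2 0.5" --pt "0.1 0.2 0.5" --pt "0.1 0.2 0.5" --pt "0.1 0.1 0.3" --pt "0 0 0" --pt "0 0 0" --turn '[0.003, 0.003, 0.003, 0.003, 0.003, 0, 0, 0, 0, 0]' --fingers '[30, 30, 30, 30, 30, 30, 30, 30, 30, 30]'

```text
time_s: 27.2
tool_pos: [0.5549, 0.0939, 0.074]
tool_rot: [178.1, 1.0, -22.2]
force: [-0.2, 0.2, -2.4]
grip_width: 0.0504
```

Run:
```python
from look import *
look('f2',ctrl.observe()['tool_pos']); 
plan([((.5584,.0952,.0235),-22.2,10)],30)
```

```text
now 27.3 [0.555  0.0941 0.0742] [178.07   1.04 -22.17] F [-0.1 -0.7 -2.9] w 0.0501
{"slide": [[0.03, -0.02, 0.51], [0.03, -0.02, 0.51], [0.03, -0.02, 0.51], [0.03, -0.02, 0.51], [0.02, -0.03, 0.5], [0.03, -0.02, 0.51], [0.02, -0.03, 0.5], [0.03, -0.02, 0.51], [0.02, -0.03, 0.5], [0.03, -0.02, 0.51]], "turn": [0.0, 0.0, 0.0, 0.0, 0.0, 0.0, 0.0, 0.0, 0.0, 0.001], "fingers": [30, 30, 30, 30, 30, 30, 30, 30, 30, 30]}
end [0.5584 0.0952 0.0235] -22.22
```

View pics/f2.png

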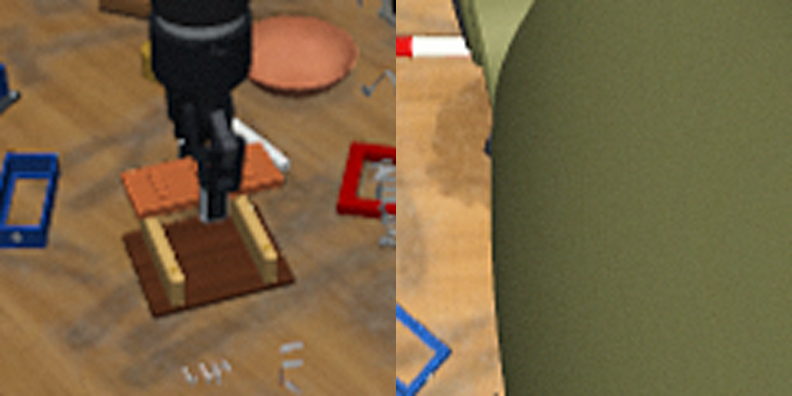

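Emit:
play_rows --pt "0.1 -0.05 0.3" --pt "0.1 -0.05 0.5" --pt "0.1 -0.05 0.5" --pt "0.05 -0.05 0.5" --pt "0.05 0 0.5" --pt "0 0 0.5" --pt "0 0 0.5" --pt "0 0 0.4" --pt "0 0 0.3" --pt "0 0 0" --turn '[0, 0, 0, 0, 0, 0, 0, 0, 0, 0]' --fingers '[30, 30, 30, 30, 30, 30, 30, 30, 30, 30]'

```text
time_s: 28.3
tool_pos: [0.5587, 0.0937, 0.0304]
tool_rot: [178.1, 1.0, -22.1]
force: [0.1, -0.3, -2.2]
grip_width: 0.0503
```

Run:
```python
from look import *
look('f3',ctrl.observe()['tool_pos']); 
plan([((.5584,.0952,.0235),-22.2,4)],30)
```

```text
now 28.4 [0.559  0.0938 0.0309] [178.1    1.   -22.14] F [ 0.3  0.5 -3.2] w 0.0501
{"slide": [[-0.03, -0.03, 0.18], [-0.03, -0.03, 0.19], [-0.03, -0.02, 0.18], [-0.02, -0.03, 0.19], [0, 0, 0], [0, 0, 0], [0, 0, 0], [0, 0, 0], [0, 0, 0], [0, 0, 0]], "turn": [0.0, 0.0, 0.001, 0.0, 0, 0, 0, 0, 0, 0], "fingers": [30, 30, 30, 30, 30, 30, 30, 30, 30, 30]}
end [0.5584 0.0952 0.0235] -22.2
```

View pics/f3.png

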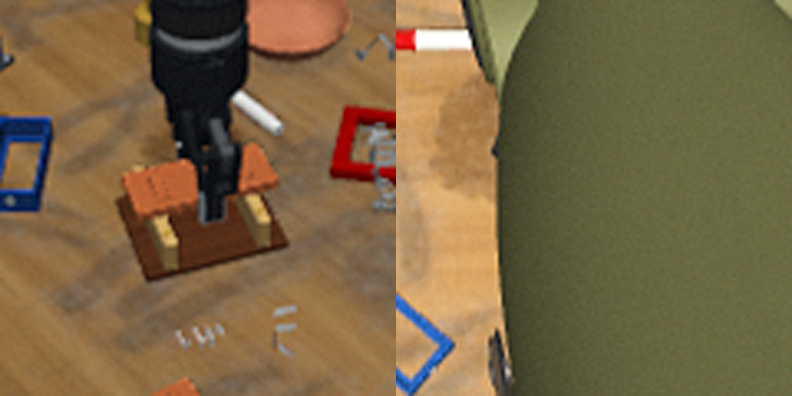

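Emit:
play_rows --pt "0 0 0.2" --pt "0 0 0.2" --pt "0 0 0.2" --pt "0 0 0.1" --pt "0 0 0.1" --pt "0 0 0" --pt "0 0 0" --pt "0 0 0" --pt "0 0 0" --pt "0 0 0" --turn '[0, 0, 0, 0, 0, 0, 0, 0, 0, 0]' --fingers '[30, 30, 30, 30, 30, 30, 30, 30, 30, 30]'

```text
time_s: 29.4
tool_pos: [0.5598, 0.0938, 0.0238]
tool_rot: [178.2, 0.9, -22.1]
force: [0.1, 0.5, -0.5]
grip_width: 0.0503
```

Contact (weight gone from the wrist, z 0.0238 ≈ expected 0.0233). A touch more, then open.

Emit:
play_rows --pt "0 0 0.1" --pt "0 0 0.1" --pt "0 0 0" --pt "0 0 0" --pt "0 0 0" --pt "0 0 0" --pt "0 0 0" --pt "0 0 0" --pt "0 0 0" --pt "0 0 0" --turn '[0, 0, 0, 0, 0, 0, 0, 0, 0, 0]' --fingers '[30, 30, 30, 62, 66, 70, 78, 85, 85, 85]'

```text
time_s: 30.4
tool_pos: [0.5613, 0.094, 0.0242]
tool_rot: [178.3, 0.7, -22.1]
force: [-0.0, 0.1, -0.0]
grip_width: 0.0729
```

Run:
```python
from look import *
look('g1',ctrl.observe()['tool_pos']); 
plan([((.5584,.0952,.15),-22.2,10)],85)
```

```text
now 30.5 [0.5612 0.094  0.0242] [178.27   0.75 -22.13] F [-0.5 -0.5 -0.3] w 0.0728
{"slide": [[-0.03, -0.0, -1.26], [-0.03, -0.0, -1.26], [-0.03, -0.0, -1.26], [-0.03, -0.0, -1.26], [-0.03, -0.0, -1.26], [-0.03, -0.0, -1.26], [-0.03, -0.0, -1.25], [-0.03, -0.0, -1.26], [-0.03, -0.0, -1.25], [-0.04, -0.01, -1.26]], "turn": [0.0, 0.0, 0.0, 0.0, 0.0, 0.0, 0.0, 0.0, 0.001, 0.0], "fingers": [85, 85, 85, 85, 85, 85, 85, 85, 85, 85]}
end [0.5584 0.0952 0.15  ] -22.19
```

View pics/g1.png

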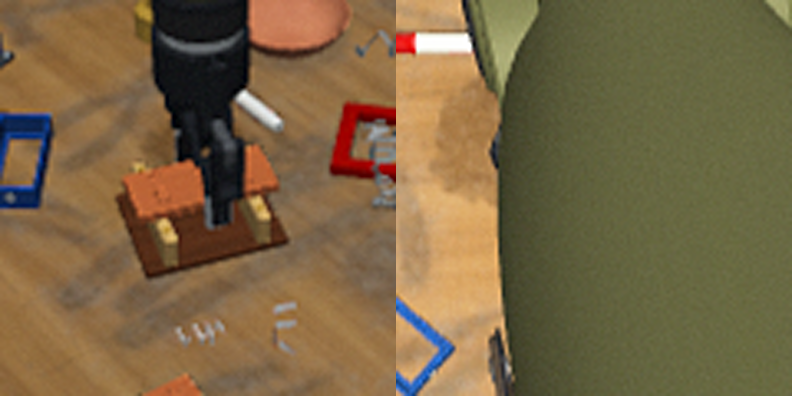

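Base rests on both rails; fingers open and clear. Lifting straight up, then to the side to get a clean view.

Emit:
play_rows --pt "0 0 -0.5" --pt "0 0 -1.0" --pt "0 0 -1.2" --pt "0 0 -1.3" --pt "0 0 -1.3" --pt "0 0 -1.3" --pt "0 0 -1.3" --pt "0 0 -1.3" --pt "0 0 -1.0" --pt "0 0 -0.5" --turn '[0, 0, 0, 0, 0, 0, 0, 0, 0, 0]' --fingers '[85, 85, 85, 85, 85, 85, 85, 85, 85, 85]'

```text
time_s: 31.5
tool_pos: [0.5656, 0.097, 0.1447]
tool_rot: [178.5, 0.4, -22.1]
force: [0.5, 0.1, 0.2]
grip_width: 0.0724
```

Emit:
play_rows --pt "0 2 -0.5" --pt "0 3 -0.5" --pt "0 3 -0.5" --pt "0 3 0" --pt "0 3 0" --pt "0 3 0" --pt "0 3 0" --pt "0 3 0" --pt "0 2 0" --pt "0 0 0" --turn '[0, 0, 0, 0, 0, 0, 0, 0, 0, 0]' --fingers '[85, 85, 85, 85, 85, 85, 85, 85, 85, 85]'

```text
time_s: 32.5
tool_pos: [0.462, -0.1477, 0.1687]
tool_rot: [178.3, 0.5, -22.2]
force: [0.6, 0.6, 0.2]
grip_width: 0.0722
```

Run:
```python
from m import *
for n in('top','scene'):
    C=cam(n);f=C[0];save(C,'z_'+n); H,S,V=cv2.split(cv2.cvtColor(f,cv2.COLOR_RGB2HSV))
    cop=(H<12)&(S>120)&(V>120)
    x,y=proj((.5566,.096,.05),C)[0]
    m=comp(cop,(x,y)); print(n,'base',box(m,C,.05,.05 if n=='top' else .04))
    blue=(H>100)&(H<125)&(S>130)&(V>40)
    m=comp(blue,proj((.483,.408,.03),C)[0]); print(n,'frame',box(m,C,.039,.005))
print(ctrl.observe()['tool_pos'],ctrl.observe()['force'])
```

```text
top base (array([0.5558, 0.0964]), np.float64(-22.19), array([0.1273, 0.0546]))
top frame (array([0.4855, 0.412 ]), np.float64(19.28), array([0.1343, 0.0638]))
scene base (array([0.5607, 0.0952]), np.float64(-20.12), array([0.123 , 0.0503]))
scene frame (array([0.4869, 0.4101]), np.float64(19.4), array([0.1362, 0.0646]))
[ 0.46306207 -0.14594936  0.16867445] [-0.18398895 -0.40628707 -0.08190168]
```

View pics/z_top.png

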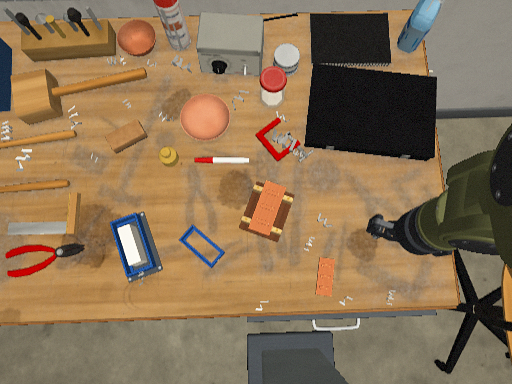

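View pics/z_scene.png

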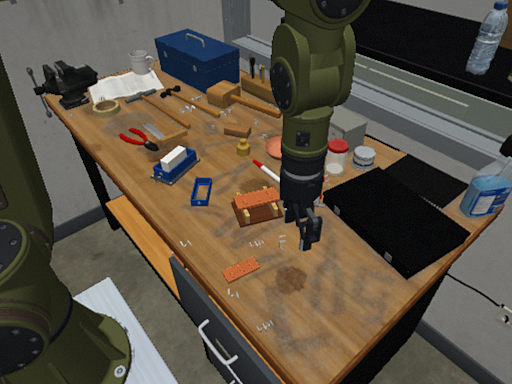

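```bash
python3 -c "
from cell import ctrl
print(ctrl.job_done())"
```

```text
the job is handed in; nothing more can be done
None
```

The job is done and handed in at about 32.5 s of the 59 s allowed; the hand-in reports no verdict.

**What I did:**
- I lowered the larger blue mould over the white block until it reached the steel foot and released it. The block pushed the copper base up through the frame.
- I then gripped the base from above, carried it to the rest and lowered it until the wrist no longer carried its weight. After that I opened the fingers and moved the arm clear.

**Last checks, from both cameras:**
- **Base:** in the top view its centre is within about 1 mm of the rest's centre and its long side within 0.1° of the rest's x axis. The scene camera disagrees slightly, at about 4 mm and 2°, partly from the side faces being in view. The base lies ribs up on both rails. The height was not measured separately, but contact came at the tool height expected for the base on the rails.
- **Frame:** it is around the block, about 3–5 mm off the block's centre and parallel to it within 0.2°. Its outline fits a frame standing on the foot.
- **Other things on the bench:** the brass weight, clamp and marker look the same as in the first picture. I did not measure them.

**What went wrong on the way:** my first grasp ran the last joint into its limit during the carry, which tilted the tool by about 4.5°. I turned it a full turn the other way and removed the sideways tilt before going over the block. About 1–2° of tilt remained. The base never landed on the block at an angle I could see, and the pictures show it flat there.

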